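Turn the ring canister's label to the front and drop the display flap

ROBOT

A 6-joint arm with a two-finger parallel gripper is mounted at the origin on the work surface. World frame = base frame: x ahead of the robot, y to its left, z up, the work surface at z = 0. Lengths are in mm, angles in rad, forces in N, time in s.
With the tool pointing down it reaches from about 350 to 875 mm from the base axis. Payload 4.2 kg.
Tool frame: the origin (TCP) lies midway between the tips of the shut fingers; the grasp point (between the pads) lies 19 mm behind it; z points along the fingers, y is the line along which they close (so a half turn about z gives the same grasp; the last joint's range is limited). The gripper opens to 85 mm and grips with 20 to 120 N. Pads are 22 mm wide; open, the fingers measure 114 mm over their backs; the gripper's body (76 mm by 85 mm) begins 54 mm behind the grasp point. The pads swing forward as they close: fully open they stand 13 mm farther back than shut.
Start: joints at [-0.985, 0.385, 0.008, 0, -1.194, -0.259], TCP at [200.649, -591.895, 231.312] pointing down, gripper open.
Joint ranges: [-3.14, 3.14], [-1.21, 2.06], [-1.07, 1.41], [-3.16, 2.05], [-2.99, -0.16], [-3.1, 3.1]. Speed limits (rad/s): [2.79, 2.79, 3.14, 3.14, 3.14, 3.14].

INTERFACE

Orientations are given as a unit quaternion [x, y, z, w].
In Python, from bench import arm, eyes, nets gives the robot as it stands.
- The arm moves only by the tool apply_moves, never from a script. Its arguments are lists of equal length, an entry for each row: "delta_rot": the turn, a rotation vector about the tool's x, y, z as a fraction of full scale, a list of three; "xyz": the shift along the tool's x, y, z as a fraction of full scale, a list of three; "hand": the gripper command: -1 is fully open, 1 is shut, values between are in proportion. In form: {"delta_rot": [[ax, ay, az], ...], "xyz": [[dx, dy, dz], ...], "hand": [hand, ...]}. A call has 1 to 20 rows; each row shifts and turns the commanded pose from where the row before left it, along the tool's axes as they then stand; what a row does not reach is not made up. Full scale, the value 1, is 0.025 m for a shift and 6 degrees for a turn. A row lasts 1/12 s, in which the tool goes at most 41.7 mm and 7.16 degrees, less where a joint would pass 70% of its speed; a pose out of reach is approached as far as the arm can. A call with a number of a shift or a turn outside -1 to 1 is refused whole. A call with a gripper value outside its range is refused whole. The fingers move at their own pace and stop on an object; the grip force is fixed at half the most. Time passes only in rows, so rows that do not move let the fingers close. It gives the time, the measured TCP pose, the force, the opening and the grip force at its end, in the units of the state.
- arm.read_state(): the state, without advancing time (a new reading comes with each control period).
- eyes.get_image(name): name is "scene" or "top" or "wrist"; returns a dict with "frame" (400x640x3 uint8, red, green, blue), "range_z" (400x640 float32, mm along the optical axis (not along the pixel's ray), 0 where there is no reading), "camera_matrix" (3x3 intrinsics, pixels), "R" (3x3) and "t" (3): a world point X has camera coordinates R X + t; the wrist camera has in their place "hand_eye" (4x4, takes a point from camera to tool coordinates, whose origin is the TCP and whose axes are the flange's). Camera axes: x right, y down, z forward; pixel columns grow to the right and rows downward; lengths in mm; the calibration is good to about 2 mm. A picture is of the moment at which its call begins: read the wrist's pose just before it.
- arm.job_done(): hands the job in; it is judged then, once.
Trained networks look in a picture, given as the dict that the camera call returned (one of the last four; its "shot" number tells which), for a name from the list of things; names that differ only in an ending like _2 or _b are one class to them, and where a whole thing is asked for, a point or a joint stands for the part that bears it (a point fixed in the world has none). Each returns a list of dicts, best first, with "score" (0 to 1); they miss things now and then, are a little off and sometimes report something else, mostly with a low value. They report only what shows in the picture. A call takes as long as a camera call.
- nets.look_for(name, picture): "bbox" ([left, top, right, bottom] in pixels, round what is visible of it).
- nets.masks_of(name, picture): "region" (400x640 bool, what is visible of it) and "bbox" ([left, top, right, bottom] in pixels, round what is visible of it).
The state is a dict: "clock": time; "joints": joint angles; "joint_vel": joint speeds; "joint_efforts": joint torques, N m; "position": TCP position; "ee_rot": TCP orientation; "contact_force": force on the tool from outside, world axes, zero at the start; "wrist_torque": the same for the moment, N m; "gripper_width": finger opening in mm; "grasp_force": force on a finger pad.
Only numpy, scipy, OpenCV 4.12 (cv2) and the standard library are available. Lean on these libraries where they do the work, as an engineer would, in place of code of your own. Each camera call takes 0.05 s, during which the arm holds its last target. There are 200 camera calls.

TASK

Roll the round ring canister on its sizing stand by its edge, with a fingertip pressed lightly on the lid, until its label faces straight to the front, where the upright display flap is. Then throw the brass toggle all the way over so that the flap drops right down and shows the label. The celluloid lid is thin and cracks under a hard press, its height and level are not known exactly so feel for it, and leave the other things on the counter where they are.

Things in the scene. Friction and masses are not known exactly. Their poses are not given: they have to be found in the camera images.
- stand: Fixed dark teak board, 170 (x) x 250 (y) x 20 mm high, that carries canister, flap and toggle. Origin: centre of its underside, on the counter. Its +x axis is the FRONT (the flap's side, away from the robot); z up.
- turn_axis (a point): Point on the board's top face (20 mm above the counter) on the upright axis about which the canister turns, 40 mm to the stand's -y side of its centre. Fixed. The canister is a closed tortoiseshell-coloured celluloid tin, body 92 mm and flat lid 96 mm in diameter (too wide to grip), on a low bearing.
- lid_nominal (a point): Fixed point of the stand, 86 mm above turn_axis: nominal middle of the lid's flat top. The true lid is up to 13 mm higher or lower and up to 0.045 rad out of level (its edge rises and falls up to 2 mm around the round); neither is measured: feel for it. The seat is sprung, about 0.125 mm per newton of downward press. The lid cracks above 16 N.
- canister (a joint): Turn of the canister, rad, counter-clockwise from above; 0 or any whole turn (6.283) = label facing the stand's front, +x. Starts anywhere from 0.7 to 5.58, turns endlessly either way, stays where it is left. Turning takes about 0.11 N m (2.8 N along the edge at 40 mm radius); a fingertip dragged over the lid with under some 4 to 6 N of downward press slips, and above that it still creeps a little, so look again.
- front_mark (a point): Small brass pointer on the board, 61 mm in front (+x) of turn_axis, between canister and flap: the label has to face it. The label is a cream card in a thin brass frame, 38 mm wide, 33 mm high, flush on the canister's side; a flush brass tab 12 mm wide is folded from it over the lid's edge, 14 mm inwards, seen from above.
- flap (a joint): Hinged teak display flap, 104 mm wide, 62 mm high, 6 mm thick, standing 74 mm in front (+x) of the turning axis on the board's front edge; its top is 83 mm above the counter. rad: 0 = upright, 1.5 = dropped forward (+x), right down. Linked by a hidden rod to the toggle (flap = 1.5 x toggle).
- toggle (a joint): Brass toggle lever on a brass block (70 x 50 x 25 mm), rad: 0 = leaning back to the stand's -x by 0.5 rad (start), 1.0 = all the way over, leaning 0.5 rad to the stand's +x, at its stop. Stays where it is left; about 1.5 N at its tip moves it.
- toggle_tip (a point): Centre of the 26 mm brass ball on the toggle's end, moving with it. The lever is 55 mm long from a pivot that is 42 mm above the counter and 85 mm to the stand's +y side of its centre (125 mm from the canister's axis).
- mandrel: Bystander: blackened steel ring mandrel with a wooden grip, lying, 285 mm long, 24 mm thick; origin underneath, near its middle.
- ring_box: Bystander: tortoiseshell celluloid ring box, 61 x 56 x 41 mm, origin under its centre.
- gauge_rings: Bystander: fan of nickel gauge rings lying flat, about 55 mm across, 6 mm thick; origin at the carrier ring.
- ring_cone: Bystander: jade-green glass ring cone, foot 60 mm across, 77 mm high, origin under its centre.
- loupe: Bystander: dark loupe, 36 mm across, 24 mm high, with a steel case; origin under its centre.
- tweezers: Bystander: steel tweezers lying flat, about 130 mm long, 8 mm thick; origin underneath, at the middle.
- polish_jar: Bystander: small amber jar with a metal cap, no label, 48 mm across, 50 mm high, origin under its centre.

How it is judged (in metres and radians):
On the way, in this order (a step that is already met when the one before it is completed fails the run):
1. the fingers bear on the canister (over 1 N) while its label is not yet at the front (contact force between the fingers and canister above 1 N and not (value of joint canister between -12.8664 and -12.2664 rad or value of joint canister between -6.58318 and -5.98318 rad or value of joint canister between -0.3 and 0.3 rad or value of joint canister between 5.98318 and 6.58318 rad or value of joint canister between 12.2664 and 12.8664 rad)), for 0.2 s.
2. the canister's label has been rolled to face the front (within 0.1 rad) while the flap is still up ((value of joint canister between -12.6664 and -12.4664 rad or value of joint canister between -6.38318 and -6.18318 rad or value of joint canister between -0.1 and 0.1 rad or value of joint canister between 6.18318 and 6.38318 rad or value of joint canister between 12.4664 and 12.6664 rad) and value of joint flap below 0.15 rad), for 0.3 s.
At the end, for the whole second after the job is handed in: The label faces the stand's front within 0.1 rad (6 degrees) and the canister is at rest; the toggle is thrown over (above 0.93 rad) and the flap is right down (above 1.4 rad) ((value of joint canister between -12.6664 and -12.4664 rad or value of joint canister between -6.38318 and -6.18318 rad or value of joint canister between -0.1 and 0.1 rad or value of joint canister between 6.18318 and 6.38318 rad or value of joint canister between 12.4664 and 12.6664 rad) and velocity of joint canister between -0.05 and 0.05 rad/s and value of joint flap above 1.4 rad and value of joint toggle above 0.93 rad); the robot touches nothing.
It fails at once if the canister is pressed with more than 16 N (contact force between anything else and canister above 16 N).
It fails at once if a bystander is shifted by more than 20 mm (distance of any of mandrel, ring_box, gauge_rings, ring_cone, loupe, tweezers, polish_jar from where it was at the start of the episode above 0.02 m).
It also fails if it takes over 51 s, if anything falls off the work surface, if the arm or the gripper's body presses on something with over 40 N, if the wrist force passes 120 N, or if a joint passes its speed limit or range.

## Working session

There is one attempt and no reset: what is moved stays moved. The work goes in short steps, Python scripts to look and compute and a tool call to move; the robot and the scene stay as the last step left them, time stands still between calls to the robot, and variables do not carry over. Pictures are saved under pics/ and viewed, at most 10 in all, crops included, and the job is handed in when it is done.

Besides the shell and the picture viewer there is one more tool, called after ">>>" by a JSON object that holds its "method" and its "body". apply_moves: Moves the arm, as the interface text tells. Its arguments: {"type":"object","properties":{"delta_rot":{"type":"array"},"xyz":{"type":"array"},"hand":{"type":"array"}},"required":["delta_rot","xyz","hand"]}

```bash
mkdir -p pics; ls; python3 - <<'E'
from bench import arm, eyes, nets
import cv2,numpy as np
s=arm.read_state(); print({k:np.round(v,3).tolist() for k,v in s.items()})
ims=[]
for n in("top","scene"):
    p=eyes.get_image(n); ims.append(p["frame"])
    np.savez(f"{n}0.npz",**{k:v for k,v in p.items()})
    print(n,p["camera_matrix"].tolist(),p["R"].round(3).tolist(),p["t"])
    for o in("stand","canister","toggle","flap","toggle_tip","front_mark"):
        r=nets.look_for(o,p); print(o,[(x["bbox"],round(x["score"],2)) for x in r[:2]])
    cv2.imwrite(f"pics/{n}0.png",p["frame"][:,:,::-1])
E
```

```text
pics
{'clock': 0.0, 'joints': [-0.985, 0.386, 0.007, -0.001, -1.194, -0.259], 'joint_vel': [0.001, -0.001, 0.001, -0.002, 0.0, -0.001], 'joint_efforts': [0.001, -39.229, 18.84, 4.186, -0.005, -0.0], 'position': [200.471, -591.373, 230.215], 'ee_rot': [-0.163, 0.987, 0.001, -0.0], 'contact_force': [-0.194, -0.118, 0.762], 'wrist_torque': [-0.015, -0.001, -0.017], 'grasp_force': 0.0, 'gripper_width': 85.563}
top [[385.13013347575645, 0.0, 321.42558691880646], [0.0, 385.13013347575645, 195.55947757675], [0.0, 0.0, 1.0]] [[-0.003, -1.0, -0.02], [-0.993, 0.005, -0.118], [0.118, 0.02, -0.993]] [ 32.23022705 558.45143026 816.98083624]
stand [([314.5, 129.5, 445.1, 234.4], 0.74)]
canister [([375.3, 156.1, 428.3, 206.8], 0.85)]
toggle [([335.5, 163.8, 350.4, 177.6], 0.46)]
flap [([386.0, 139.0, 434.6, 162.9], 0.87)]
toggle_tip [([332.5, 168.1, 346.2, 179.3], 0.56), ([351.9, 108.0, 380.3, 135.0], 0.3)]
front_mark [([316.7, 130.3, 444.3, 235.4], 0.67)]
scene [[432.13145937420256, 0.0, 310.8610598552089], [0.0, 432.13145937420256, 201.795768269653], [0.0, 0.0, 1.0]] [[-0.503, 0.864, 0.007], [0.607, 0.359, -0.709], [-0.615, -0.353, -0.705]] [ 250.26513479 -282.83983523 1359.72091451]
stand [([197.4, 163.2, 314.0, 271.5], 0.63)]
canister [([219.5, 163.6, 260.3, 211.4], 0.75), ([197.1, 166.3, 315.0, 273.9], 0.24)]
toggle [([181.6, 142.5, 210.3, 171.0], 0.72), ([309.9, 196.2, 328.3, 223.9], 0.61)]
flap [([202.7, 189.6, 229.8, 228.7], 0.67), ([188.8, 166.4, 228.3, 195.4], 0.4)]
toggle_tip [([275.7, 199.4, 290.7, 224.9], 0.49), ([201.4, 187.8, 228.4, 230.0], 0.36)]
front_mark [([197.0, 159.7, 310.7, 270.5], 0.62)]
```

```bash
python3 - <<'E'
import cv2
a=cv2.imread("pics/top0.png")[95:255,285:475]; cv2.imwrite("pics/top0c.png",cv2.resize(a,None,fx=4,fy=3.7,interpolation=2))
cv2.imwrite("pics/top0c.png",cv2.resize(a,(760,600) if 0 else (712,600),interpolation=2))
E
```

```text
(no output)
```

View pics/top0c.png

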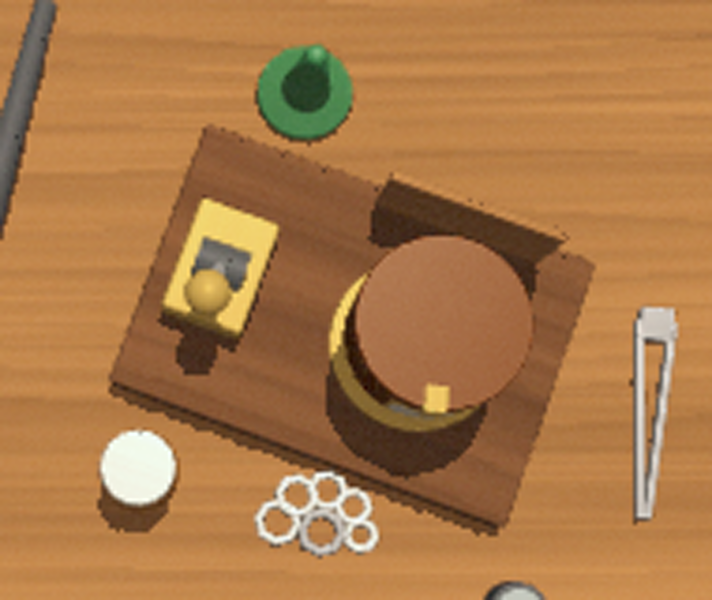

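View pics/scene0.png

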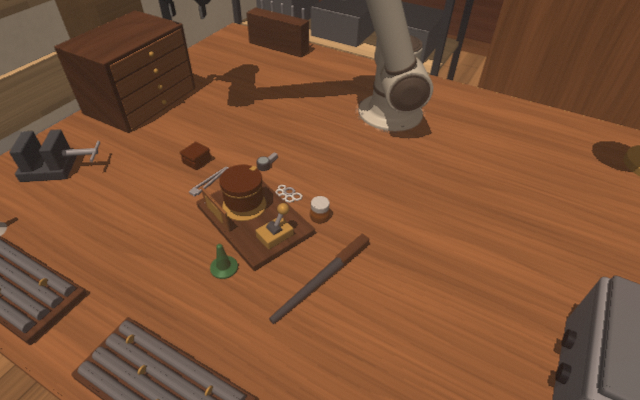

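The top crop shows the board turned by about -20° (corners in the crop at (207,125), (595,262), (498,530), (112,385)). The lid centre is near (444,323) and the tab at (436,398), on the robot's side. The toggle ball is at (209,290), and the gauge rings and jar are near the rear edge. Next I'll measure these.

```bash
cat > h.py <<'E'
import numpy as np,cv2
def ray(p,u,v):
    K,R,t=p["camera_matrix"],p["R"],p["t"]
    d=R.T@np.linalg.solve(K,[u,v,1.]); c=-R.T@t; return c,d
def onz(p,u,v,z):
    c,d=ray(p,u,v); return c+d*(z-c[2])/d[2]
def cloud(p):
    K,R,t=p["camera_matrix"],p["R"],p["t"]
    v,u=np.mgrid[:400,:640]; Z=p["range_z"]
    P=np.stack([(u-K[0,2])/K[0,0]*Z,(v-K[1,2])/K[1,1]*Z,Z],-1)
    return (P-t)@R
E
python3 - <<'E'
from h import *
p=dict(np.load("top0.npz"))
f=lambda x,y:(285+(x+.5)/712*190-.5,95+(y+.5)/600*160-.5)
C=[onz(p,*f(*q),20)[:2] for q in [(207,125),(595,262),(498,528),(112,383)]]
C=np.array(C);print(C.round(1)); 
M=np.array([[85,125],[85,-125],[-85,-125],[-85,125]])
c=C.mean(0); A=C-c; yaw=np.arctan2((M[:,0]*A[:,1]-M[:,1]*A[:,0]).sum(),(M*A).sum())
R=np.array([[np.cos(yaw),-np.sin(yaw)],[np.sin(yaw),np.cos(yaw)]]); print("stand",c,yaw,np.linalg.norm(np.roll(C,1,0)-C,axis=1), (C-c-M@R.T).round(1))
X=cloud(p); ax=c+R@[0,-40]; print("axis",ax)
r=np.hypot(X[...,0]-ax[0],X[...,1]-ax[1]); m=(r<44)&(X[...,2]>80)
L=X[m]; print(m.sum(),np.median(L[:,2]),L.mean(0))
G=np.c_[L[:,:2]-ax,np.ones(len(L))]; k=np.linalg.lstsq(G,L[:,2],rcond=None)[0]; print("plane",k,(L[:,2]-G@k).std())
z=k[2]
for e in ((444,236),(444,410),(355,323),(533,323)): print(onz(p,*f(*e),z))
hs=cv2.cvtColor(p["frame"],cv2.COLOR_RGB2HSV); 
tb=(r<50)&(X[...,2]>z-6)&(hs[...,2]>170); vv,uu=np.nonzero(tb); print(tb.sum(),uu.mean(),vv.mean())
T=onz(p,uu.mean(),vv.mean(),z); T2=onz(p,*f(436,398),z)
for t in(T,T2): d=t[:2]-ax; print(t,np.hypot(*d),np.arctan2(d[1],d[0])-yaw)
print("tip",onz(p,*f(209,290),42+48), "expected",c+R@[-26.4,85],"flat",X[tuple(int(round(i)) for i in f(209,290)[::-1])])
print("local y x of rings", [ (R.T@(onz(p,*f(*q),10)[:2]-c)).round() for q in ((318,475),(138,470),(305,90))])
E
```

```text
[[ 715.6  -12.4]
 [ 629.  -244.4]
 [ 470.5 -181.4]
 [ 557.5   45.7]]
stand [593.18136259 -98.13018705] -0.3627559048752219 [168.48534465 247.6123128  170.5886686  243.18300257] [[-1.4 -1. ]
 [ 0.8  0.7]
 [ 1.2  3.4]
 [-0.6 -3.2]]
axis [ 578.9872772  -135.52708452]
1488 108.49258175493276 [ 578.65054398 -135.41811365  108.44359989]
plane [8.39769030e-04 1.48958475e-04 1.08443866e+02] 1.2646407653219602
[ 626.30514224 -137.31136672  108.44386644]
[ 531.90006634 -134.69503293  108.44386644]
[579.05574268 -88.35931635 108.44386644]
[ 578.47672418 -183.50787866  108.44386644]
619 394.5993537964459 173.983844911147
[ 592.70466846 -119.27278622  108.44386644] 21.268968859311105 1.2325962340472967
[ 538.34609267 -130.62228483  108.44386644] 40.936083588882035 3.3842439666828503
tip [600.88104009 -10.66586581  90.        ] expected [598.66184173  -9.29368359] flat [598.44557359  -9.44404026 103.12360231]
local y x of rings [array([-92., -13.]), array([-127.,   89.]), array([129.,  75.])]
```

>>> {"method": "apply_moves", "body": {"delta_rot": [[0,0,0.45],[0,0,0],[0,0,0],[0,0,0],[0,0,0],[0,0,0],[0,0,0],[0,0,0],[0,0,0],[0,0,0],[0,0,0],[0,0,0],[0,0,0],[0,0,0],[0,0,0],[0,0,0],[0,0,0],[0,0,0],[0,0,0],[0,0,0]], "xyz": [[-0.8,0.57,0],[-0.83,0.53,0],[-0.83,0.53,0],[-0.83,0.53,0],[-0.83,0.53,0],[-0.83,0.53,0],[-0.83,0.53,0],[-0.83,0.53,0],[-0.83,0.53,0],[-0.83,0.53,0],[-0.83,0.53,0],[-0.83,0.53,0],[-0.83,0.53,0],[-0.83,0.53,0],[-0.83,0.53,0],[-0.83,0.53,0],[-0.83,0.53,0],[-0.83,0.53,0],[-0.83,0.53,0],[-0.83,0.53,0]], "hand": [1,1,1,1,1,1,1,1,1,1,1,1,1,1,1,1,1,1,1,1]}}

```text
clock: 2.37
position: [525.2, -220.2, 231.5]
ee_rot: [-0.139, 0.99, -0.0, 0.0]
contact_force: [0.1, -1.2, -0.0]
gripper_width: 0.2
grasp_force: 0.0
```

>>> {"method": "apply_moves", "body": {"delta_rot": [[0,0,1],[0,0,1],[0,0,1],[0,0,1],[0,0,1],[0,0,1],[0,0,1],[0,0,1],[0,0,0.52],[0,0,0]], "xyz": [[0,0,0.2],[0,0,0.2],[0,0,0.2],[0,0,0.2],[0,0,0.2],[0,0,0.2],[0,0,0.2],[0,0,0.2],[0,0,0.2],[0,0,0]], "hand": [1,1,1,1,1,1,1,1,1,1]}}

```text
clock: 3.2
position: [523.8, -221.0, 185.3]
ee_rot: [0.302, 0.953, -0.0, -0.001]
contact_force: [-0.1, 0.1, -0.6]
gripper_width: 0.0
grasp_force: 0.0
```

>>> {"method": "apply_moves", "body": {"delta_rot": [[0,0,0],[0,0,0],[0,0,0],[0,0,0],[0,0,0],[0,0,0],[0,0,0],[0,0,0]], "xyz": [[0.294,0.677,0.4],[0.294,0.677,0.4],[0.294,0.677,0.4],[0.294,0.677,0.4],[0.294,0.677,0.4],[0.294,0.677,0.4],[0,0,0],[0,0,0]], "hand": [1,1,1,1,1,1,1,1]}}

```text
clock: 3.87
position: [546.9, -112.1, 126.2]
ee_rot: [0.3, 0.954, -0.0, -0.0]
contact_force: [0.4, 0.6, -0.0]
gripper_width: 0.1
grasp_force: 0.0
```

```bash
cat > st.py <<'E'
from bench import arm,eyes
import numpy as np
F=[];P=[]
for i in range(3):
    s=arm.read_state(); F.append(s["contact_force"]); P.append(s["position"]); eyes.get_image("wrist") if i<2 else 0
ax=np.array([579,-135.5]); d=np.mean(P,0)[:2]-ax; q=s["ee_rot"]
print("F",np.round(F,1).tolist(),"P",np.mean(P,0).round(1),"std",np.std(P,0).round(2),"r",np.hypot(*d).round(1),"psi",np.degrees(np.arctan2(d[1],d[0])).round(1),"yaw",np.degrees(2*np.arctan2(q[1],q[0])).round(1),"q6",s["joints"][5])
E
python3 st.py
```

```text
F [[0.4, 0.6, -0.0], [0.2, 0.7, -0.2], [-0.4, -0.4, 0.6]] P [ 547.  -112.6  126.6] std [0.12 0.41 0.31] r 39.3 psi 144.4 yaw 145.0 q6 -2.269182453501629
```

>>> {"method": "apply_moves", "body": {"delta_rot": [[0,0,0],[0,0,0],[0,0,0],[0,0,0],[0,0,0]], "xyz": [[0,0,0.2],[0,0,0.2],[0,0,0.1],[0,0,0.08],[0,0,0]], "hand": [1,1,1,1,1]}}

```text
clock: 4.38
position: [546.3, -113.1, 111.2]
ee_rot: [0.302, 0.953, -0.0, -0.001]
contact_force: [-0.5, 0.3, -1.0]
gripper_width: 0.1
grasp_force: 0.0
```

>>> {"method": "apply_moves", "body": {"delta_rot": [[0,0,0],[0,0,0],[0,0,0]], "xyz": [[0,0,0.02],[0,0,0.02],[0,0,0]], "hand": [1,1,1]}}

```text
clock: 4.63
position: [546.8, -112.8, 110.8]
ee_rot: [0.302, 0.953, 0.0, 0.0]
contact_force: [0.1, 0.6, 0.5]
gripper_width: 0.3
grasp_force: 0.0
```

>>> {"method": "apply_moves", "body": {"delta_rot": [[0,0,0],[0,0,0],[0,0,0]], "xyz": [[0,0,0.02],[0,0,0.02],[0,0,0]], "hand": [1,1,1]}}

```text
clock: 4.88
position: [546.7, -112.7, 109.8]
ee_rot: [0.301, 0.953, 0.0, -0.0]
contact_force: [-0.1, -0.2, 0.5]
gripper_width: -0.0
grasp_force: 0.0
```

>>> {"method": "apply_moves", "body": {"delta_rot": [[0,0,0],[0,0,0],[0,0,0]], "xyz": [[0,0,0.02],[0,0,0.02],[0,0,0]], "hand": [1,1,1]}}

```text
clock: 5.13
position: [546.7, -112.7, 108.7]
ee_rot: [0.302, 0.953, -0.0, -0.0]
contact_force: [-0.2, 0.3, 0.4]
gripper_width: 0.2
grasp_force: 0.0
```

>>> {"method": "apply_moves", "body": {"delta_rot": [[0,0,0],[0,0,0],[0,0,0]], "xyz": [[0,0,0.02],[0,0,0.02],[0,0,0]], "hand": [1,1,1]}}

```text
clock: 5.38
position: [546.7, -112.8, 107.7]
ee_rot: [0.302, 0.953, -0.0, -0.0]
contact_force: [0.0, 0.5, -0.8]
gripper_width: -0.3
grasp_force: 0.0
```

>>> {"method": "apply_moves", "body": {"delta_rot": [[0,0,0],[0,0,0],[0,0,0]], "xyz": [[0,0,0.02],[0,0,0.02],[0,0,0]], "hand": [1,1,1]}}

```text
clock: 5.63
position: [546.8, -112.7, 107.0]
ee_rot: [0.301, 0.953, -0.0, 0.0]
contact_force: [-0.9, 0.4, 2.4]
gripper_width: 0.1
grasp_force: 1.0
```

>>> {"method": "apply_moves", "body": {"delta_rot": [[0,0,0],[0,0,0],[0,0,0]], "xyz": [[0,0,0.012],[0,0,0.012],[0,0,0]], "hand": [1,1,1]}}

```text
clock: 5.88
position: [546.8, -112.7, 106.6]
ee_rot: [0.301, 0.953, 0.0, 0.0]
contact_force: [-1.7, 0.9, 4.6]
gripper_width: -0.1
grasp_force: 2.3
```

>>> {"method": "apply_moves", "body": {"delta_rot": [[0,0,0],[0,0,0],[0,0,0]], "xyz": [[0,0,0.016],[0,0,0.016],[0,0,0]], "hand": [1,1,1]}}

```text
clock: 6.13
position: [546.8, -112.7, 106.2]
ee_rot: [0.301, 0.954, -0.0, 0.0]
contact_force: [-2.1, 1.3, 8.4]
gripper_width: -0.3
grasp_force: 3.6
```

>>> {"method": "apply_moves", "body": {"delta_rot": [[0,0,-0.333],[0,0,-0.333],[0,0,-0.333],[0,0,-0.333],[0,0,-0.333],[0,0,-0.333]], "xyz": [[-0.001,-0.056,0],[-0.001,-0.056,0],[-0.001,-0.056,0],[-0.001,-0.056,0],[-0.001,-0.056,0],[-0.001,-0.056,0]], "hand": [1,1,1,1,1,1]}}

```text
clock: 6.63
position: [544.7, -119.7, 106.4]
ee_rot: [0.199, 0.98, 0.001, 0.002]
contact_force: [1.4, 1.6, 4.8]
gripper_width: -0.1
grasp_force: 2.1
```

```bash
cat > tab.py <<'E'
from bench import arm,eyes
from h import *
import sys
s=arm.read_state();p=eyes.get_image("top"); X=cloud(p); ax=np.array([579,-135.5]); yaw=-.363
print("F",np.round(s["contact_force"],1),np.round(s["position"],1))
U=np.stack(np.meshgrid(np.arange(640),np.arange(400)),-1)
c,_=ray(p,0,0); K,R=p["camera_matrix"],p["R"]
d=np.c_[U.reshape(-1,2),np.ones(256000)]@np.linalg.inv(K).T@R
W=(c+d*((108-c[2])/d[:,2])[:,None]).reshape(400,640,3)[...,:2]-ax
r=np.hypot(W[...,0],W[...,1]); hs=cv2.cvtColor(p["frame"],cv2.COLOR_RGB2HSV)
m=(r>33)&(r<47.5)&(abs(X[...,2]-108)<7)&(p["frame"][...,1]>130)&(hs[...,1]>70)
n,l,stt,ce=cv2.connectedComponentsWithStats(m.astype(np.uint8))
for i in range(1,n):
    if stt[i,4]>5:
        w=W[l==i].mean(0); print("px",stt[i,4],ce[i].round(1),"r",np.hypot(*w).round(1),"canister",((np.arctan2(w[1],w[0])-yaw)%6.2832).round(3))
if len(sys.argv)>1: cv2.imwrite(sys.argv[1],cv2.resize(p["frame"][95:255,285:475,::-1],(712,600),interpolation=2))
E
python3 tab.py; python3 st.py
```

```text
F [1.4 1.6 4.8] [ 544.7 -119.7  106.4]
F [[0.7, 2.4, 5.4], [1.8, 2.4, 4.2], [2.0, 2.2, 5.1]] P [ 544.5 -119.9  106.4] std [0.06 0.02 0.03] r 37.9 psi 155.6 yaw 156.9 q6 -2.0488334265028016
```

>>> {"method": "apply_moves", "body": {"delta_rot": [[0,0,0],[0,0,0],[0,0,-0.333],[0,0,-0.333],[0,0,-0.333],[0,0,-0.333],[0,0,-0.333],[0,0,-0.333],[0,0,-0.333],[0,0,-0.333]], "xyz": [[0,0,0.015],[0,0,0.015],[0.006,-0.056,0.003],[0.006,-0.056,0.003],[0.006,-0.056,0.003],[0.006,-0.056,0.003],[-0.001,-0.056,0.003],[-0.001,-0.056,0.003],[-0.001,-0.056,0.003],[-0.001,-0.056,0.003]], "hand": [1,1,1,1,1,1,1,1,1,1]}}

```text
clock: 7.62
position: [541.0, -130.4, 105.6]
ee_rot: [0.061, 0.998, 0.0, 0.002]
contact_force: [0.5, 3.1, 8.1]
gripper_width: -0.5
grasp_force: 4.2
```

```bash
python3 tab.py pics/t1.png; python3 st.py
```

```text
F [0.5 3.1 8.1] [ 541.  -130.4  105.6]
F [[2.0, 2.9, 8.1], [1.6, 1.9, 8.2], [0.4, 2.6, 8.3]] P [ 541.  -130.5  105.5] std [0.   0.04 0.01] r 38.4 psi 172.6 yaw 172.9 q6 -1.7504123051094675
```

View pics/t1.png

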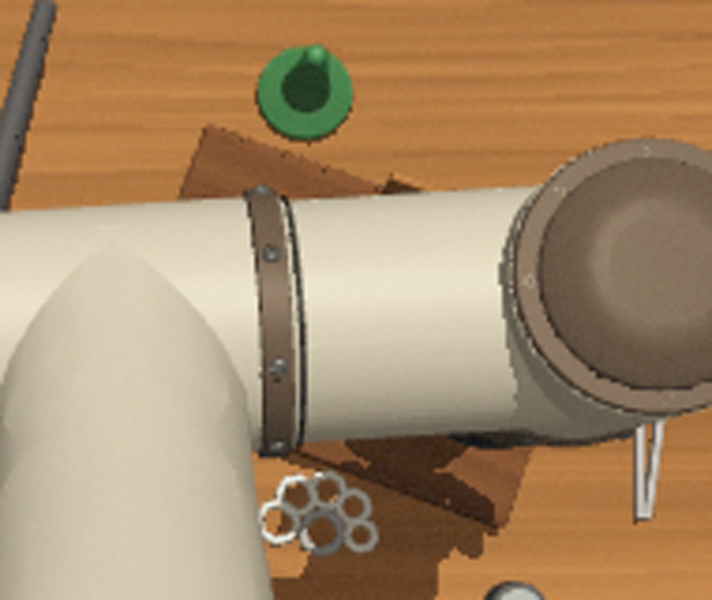

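The arm hides the whole canister from the top camera, so I'll roll on and use the wrist camera instead.

>>> {"method": "apply_moves", "body": {"delta_rot": [[0,0,-0.333],[0,0,-0.333],[0,0,-0.333],[0,0,-0.333],[0,0,-0.333],[0,0,-0.333],[0,0,-0.333],[0,0,-0.333],[0,0,-0.333],[0,0,-0.333]], "xyz": [[0.003,-0.056,0.002],[0.003,-0.056,0.002],[0.003,-0.056,0.002],[0.003,-0.056,0.002],[0.003,-0.056,0.002],[0.003,-0.056,0.002],[0.003,-0.056,0.002],[0.003,-0.056,0.002],[0.003,-0.056,0.002],[0.003,-0.056,0.002]], "hand": [1,1,1,1,1,1,1,1,1,1]}}

```text
clock: 8.6
position: [541.0, -144.3, 105.2]
ee_rot: [-0.113, 0.994, -0.0, 0.003]
contact_force: [1.3, 3.7, 7.7]
gripper_width: 0.1
grasp_force: 4.3
```

```bash
python3 st.py; python3 - <<'E'
from bench import eyes
import cv2
p=eyes.get_image("wrist");s=eyes.get_image("scene")
print(p["camera_matrix"].round(1).tolist(),p["hand_eye"].round(3).tolist())
import numpy as np
o=np.vstack([cv2.resize(p["frame"],(480,300)),cv2.resize(s["frame"][130:260,160:368],(480,300),interpolation=2)])
cv2.imwrite("pics/w1.png",o[:,:,::-1])
E
```

```text
F [[1.3, 3.7, 7.7], [1.0, 3.4, 8.6], [1.1, 2.6, 8.1]] P [ 541.  -144.4  105.2] std [0.03 0.08 0.01] r 39.0 psi -166.8 yaw 192.9 q6 -1.37498456696538
[[281.5, 0.0, 321.2], [0.0, 281.5, 198.4], [0.0, 0.0, 1.0]] [[0.001, -0.948, -0.317, 80.064], [1.0, 0.001, 0.0, 0.979], [0.0, -0.317, 0.948, -142.587], [0.0, 0.0, 0.0, 1.0]]
```

View pics/w1.png

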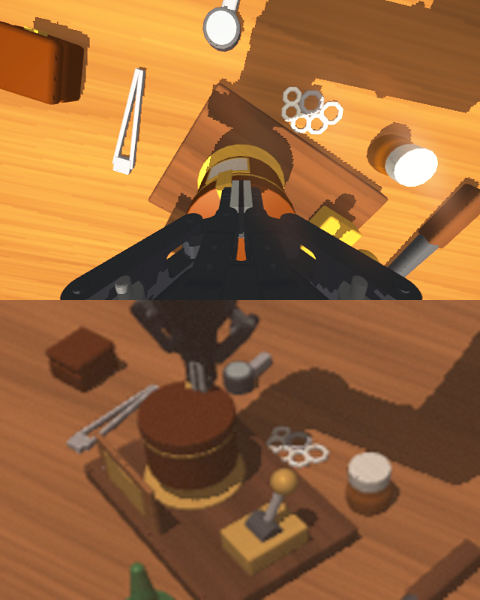

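The wrist view (top) shows the label at (232,165), just ahead of the fingertip. I'll measure its angle from the wrist depth.

```bash
cat > wl.py <<'E'
from bench import arm,eyes
from h import *
from scipy.spatial.transform import Rotation as Ro
import sys
s=arm.read_state();p=eyes.get_image("wrist"); ax=np.array([579,-135.5]); yaw=-.363
H=p["hand_eye"];K=p["camera_matrix"];Z=p["range_z"];v,u=np.mgrid[:400,:640]
P=np.stack([(u-K[0,2])/K[0,0]*Z,(v-K[1,2])/K[1,1]*Z,Z],-1)@H[:3,:3].T+H[:3,3]
W=P@Ro.from_quat(s["ee_rot"]).as_matrix().T+np.array(s["position"])
D=W[...,:2]-ax; r=np.hypot(D[...,0],D[...,1]); a=np.arctan2(D[...,1],D[...,0])
f=p["frame"].astype(int); hs=cv2.cvtColor(p["frame"],cv2.COLOR_RGB2HSV)
def cm(m,n):
    if m.sum()<4: print(n,m.sum());return
    z=np.exp(1j*a[m]).mean(); b=np.angle(a[m]*0+np.exp(1j*a[m])/z)
    print(n,m.sum(),"canister",((np.angle(z)-yaw)%6.2832).round(3),"span",np.percentile(b,[2,98]).round(2),"mid",((np.angle(z)+np.percentile(b,[2,98]).mean()-yaw)%6.2832).round(3),"px",u[m].mean().round(),v[m].mean().round(),"r",r[m].mean().round(1),"z",np.percentile(W[m][:,2],[5,95]).round())
ok=Z>0
cm(ok&(r>40)&(r<52)&(W[...,2]>45)&(W[...,2]<95)&(hs[...,1]<110)&(f.sum(-1)>200),"label")
cm(ok&(r>34)&(r<49)&(W[...,2]>102)&(W[...,2]<112)&(hs[...,1]>90)&(f[...,1]>f[...,0]*.65)&(f[...,0]>120),"tab")
cm(ok&(r<48)&(W[...,2]>98)&(W[...,2]<114),"lid")
L=ok&(r<47)&(W[...,2]>98)&(W[...,2]<114)
if len(sys.argv)>1: cv2.imwrite(sys.argv[1],cv2.resize(p["frame"][100:400,120:520,::-1],None,fx=2,fy=2))
print("F",np.round(s["contact_force"],1),"psi",np.degrees(np.arctan2(*(s["position"][:2]-ax)[::-1]))%360)
E
python3 wl.py pics/w2.png
```

```text
label 698 canister 3.981 span [-0.38  0.44] mid 4.012 px 305.0 222.0 r 43.9 z [54. 79.]
tab 256 canister 4.043 span [-0.16  0.14] mid 4.032 px 296.0 249.0 r 43.8 z [103. 108.]
lid 3432 canister 3.712 span [-3.05  3.06] mid 3.717 px 321.0 271.0 r 38.6 z [100. 107.]
F [1.5 1.9 9. ] psi 193.17679527183392
```

View pics/w2.png

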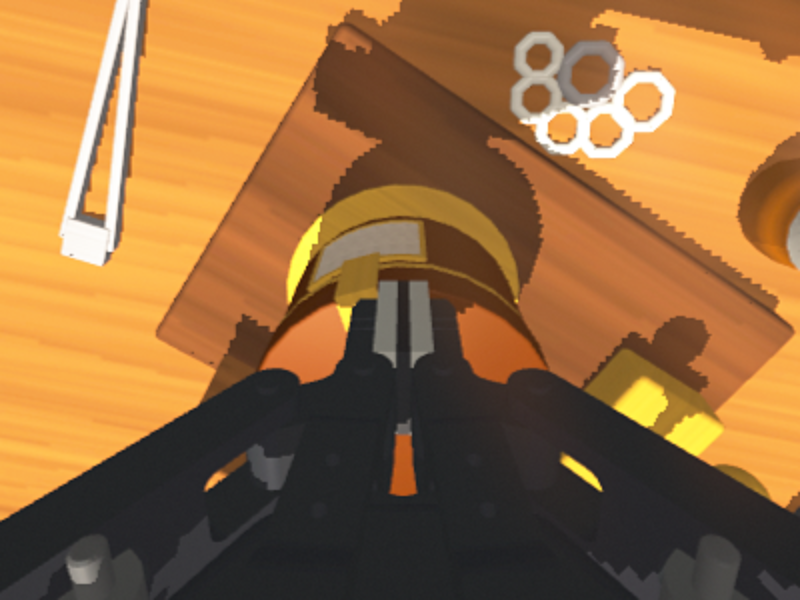

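The tab is at (358,280) in the crop, clearly visible, and the canister reads 4.03. It's following the finger, with 2.25 rad left to roll.

>>> {"method": "apply_moves", "body": {"delta_rot": [[0,0,-0.333],[0,0,-0.333],[0,0,-0.333],[0,0,-0.333],[0,0,-0.333],[0,0,-0.333],[0,0,-0.333],[0,0,-0.333],[0,0,-0.333],[0,0,-0.333],[0,0,-0.333],[0,0,-0.333]], "xyz": [[0.001,-0.056,0.002],[0.001,-0.056,0.002],[0.001,-0.056,0.002],[0.001,-0.056,0.002],[0.001,-0.056,0.002],[0.001,-0.056,0.002],[0.001,-0.056,0.001],[0.001,-0.056,0.001],[0.001,-0.056,0.001],[0.001,-0.056,0.001],[0.001,-0.056,0.001],[0.001,-0.056,0.001]], "hand": [1,1,1,1,1,1,1,1,1,1,1,1]}}

```text
clock: 9.85
position: [547.2, -159.7, 104.9]
ee_rot: [-0.317, 0.949, -0.001, 0.002]
contact_force: [0.7, 3.3, 8.9]
gripper_width: 0.3
grasp_force: 4.7
```

```bash
python3 wl.py; python3 st.py
```

```text
label 717 canister 4.409 span [-0.38  0.43] mid 4.435 px 305.0 223.0 r 44.3 z [55. 79.]
tab 217 canister 4.469 span [-0.16  0.14] mid 4.458 px 296.0 249.0 r 44.5 z [103. 108.]
lid 3271 canister 4.179 span [-3.05  3.06] mid 4.182 px 319.0 272.0 r 38.6 z [100. 107.]
F [0.7 3.3 8.9] psi 217.2679516997543
F [[0.3, 3.7, 9.3], [-0.3, 2.4, 9.8], [1.3, 3.6, 10.2]] P [ 547.3 -159.8  104.9] std [0.05 0.04 0.  ] r 39.9 psi -142.5 yaw 216.8 q6 -0.928511194623265
```

>>> {"method": "apply_moves", "body": {"delta_rot": [[0,0,-0.333],[0,0,-0.333],[0,0,-0.333],[0,0,-0.333],[0,0,-0.333],[0,0,-0.333],[0,0,-0.333],[0,0,-0.333],[0,0,-0.333],[0,0,-0.333],[0,0,-0.333],[0,0,-0.333]], "xyz": [[-0.001,-0.056,-0.002],[-0.001,-0.056,-0.002],[-0.001,-0.056,-0.002],[-0.001,-0.056,-0.002],[-0.001,-0.056,-0.001],[-0.001,-0.056,-0.001],[-0.001,-0.056,-0.001],[-0.001,-0.056,-0.001],[-0.001,-0.056,-0.001],[-0.001,-0.056,-0.001],[-0.001,-0.056,-0.001],[-0.001,-0.056,-0.001]], "hand": [1,1,1,1,1,1,1,1,1,1,1,1]}}

```text
clock: 11.0
position: [558.6, -170.6, 104.9]
ee_rot: [-0.507, 0.862, -0.0, 0.001]
contact_force: [-0.4, 3.1, 9.0]
gripper_width: -0.1
grasp_force: 4.7
```

```bash
python3 wl.py; python3 st.py
```

```text
label 719 canister 4.81 span [-0.37  0.42] mid 4.832 px 305.0 223.0 r 45.0 z [55. 79.]
tab 215 canister 4.867 span [-0.15  0.14] mid 4.858 px 297.0 249.0 r 45.2 z [103. 108.]
lid 3218 canister 4.658 span [-3.05  3.04] mid 4.654 px 316.0 272.0 r 38.8 z [100. 107.]
F [-0.4  3.1  9. ] psi 239.83986406298033
F [[-0.2, 2.6, 9.0], [-1.1, 4.0, 8.7], [-1.1, 2.9, 9.2]] P [ 558.7 -170.7  104.9] std [0.06 0.02 0.01] r 40.6 psi -119.9 yaw 240.8 q6 -0.4904044014501778
```

>>> {"method": "apply_moves", "body": {"delta_rot": [[0,0,-0.333],[0,0,-0.333],[0,0,-0.333],[0,0,-0.333],[0,0,-0.333],[0,0,-0.333],[0,0,-0.333],[0,0,-0.333],[0,0,-0.333],[0,0,-0.333],[0,0,-0.333],[0,0,-0.333]], "xyz": [[-0.002,-0.056,-0.001],[-0.002,-0.056,-0.001],[-0.002,-0.056,-0.001],[-0.002,-0.056,-0.001],[-0.002,-0.056,-0.001],[-0.002,-0.056,-0.001],[-0.002,-0.056,-0.002],[-0.002,-0.056,-0.002],[-0.002,-0.056,-0.002],[-0.002,-0.056,-0.002],[-0.002,-0.056,-0.002],[-0.002,-0.056,-0.002]], "hand": [1,1,1,1,1,1,1,1,1,1,1,1]}}

```text
clock: 12.15
position: [573.5, -175.8, 105.2]
ee_rot: [-0.675, 0.738, 0.0, -0.001]
contact_force: [-2.4, 0.9, 9.4]
gripper_width: -0.5
grasp_force: 4.8
```

```bash
python3 wl.py; python3 st.py
```

```text
label 722 canister 5.206 span [-0.37  0.41] mid 5.228 px 305.0 221.0 r 46.0 z [55. 79.]
tab 235 canister 5.257 span [-0.15  0.13] mid 5.247 px 298.0 247.0 r 46.2 z [103. 108.]
lid 3170 canister 5.066 span [-3.06  3.05] mid 5.061 px 315.0 272.0 r 38.9 z [100. 107.]
F [-2.4  0.9  9.4] psi 262.1863776562554
F [[-2.8, 1.8, 9.9], [-2.5, 0.9, 9.1], [-2.4, 2.4, 8.8]] P [ 573.7 -175.9  105.1] std [0.05 0.01 0.01] r 40.7 psi -97.5 yaw 264.8 q6 -0.06450400000447734
```

>>> {"method": "apply_moves", "body": {"delta_rot": [[0,0,-0.333],[0,0,-0.333],[0,0,-0.333],[0,0,-0.333],[0,0,-0.333],[0,0,-0.333],[0,0,-0.333],[0,0,-0.333],[0,0,-0.333],[0,0,-0.333],[0,0,-0.333],[0,0,-0.333]], "xyz": [[-0.002,-0.056,-0.002],[-0.002,-0.056,-0.002],[-0.002,-0.056,-0.002],[-0.002,-0.056,-0.002],[-0.002,-0.056,-0.002],[-0.002,-0.056,-0.002],[-0.002,-0.056,-0.002],[-0.002,-0.056,-0.002],[-0.002,-0.056,-0.002],[-0.002,-0.056,-0.002],[-0.002,-0.056,-0.002],[-0.002,-0.056,-0.002]], "hand": [1,1,1,1,1,1,1,1,1,1,1,1]}}

```text
clock: 13.3
position: [589.8, -174.3, 105.7]
ee_rot: [0.813, -0.582, -0.0, 0.001]
contact_force: [-2.4, -1.0, 8.2]
gripper_width: -0.3
grasp_force: 4.5
```

```bash
python3 wl.py; python3 st.py
```

```text
label 714 canister 5.612 span [-0.36  0.4 ] mid 5.631 px 306.0 220.0 r 47.1 z [55. 79.]
tab 196 canister 5.657 span [-0.13  0.13] mid 5.654 px 299.0 247.0 r 46.4 z [103. 108.]
lid 3112 canister 5.433 span [-3.06  3.06] mid 5.432 px 318.0 273.0 r 38.7 z [101. 107.]
F [-2.4 -1.   8.2] psi 285.49993830295347
F [[-1.9, -1.4, 8.9], [-2.3, -1.9, 8.8], [-2.7, -1.6, 8.7]] P [ 590.  -174.4  105.8] std [0.06 0.02 0.01] r 40.4 psi -74.2 yaw -71.3 q6 0.34939772096590144
```

>>> {"method": "apply_moves", "body": {"delta_rot": [[0,0,-0.333],[0,0,-0.333],[0,0,-0.333],[0,0,-0.333],[0,0,-0.333],[0,0,-0.333],[0,0,-0.333],[0,0,-0.333],[0,0,-0.333],[0,0,-0.333],[0,0,-0.333],[0,0,-0.333],[0,0,-0.333],[0,0,-0.333]], "xyz": [[-0.002,-0.056,-0.002],[-0.002,-0.056,-0.002],[-0.002,-0.056,-0.002],[-0.002,-0.056,-0.002],[-0.002,-0.056,-0.002],[-0.002,-0.056,-0.002],[-0.002,-0.056,-0.002],[-0.002,-0.056,-0.002],[-0.002,-0.056,-0.002],[-0.002,-0.056,-0.002],[-0.002,-0.056,-0.002],[-0.002,-0.056,-0.002],[-0.002,-0.056,-0.002],[-0.002,-0.056,-0.002]], "hand": [1,1,1,1,1,1,1,1,1,1,1,1,1,1]}}

```text
clock: 14.62
position: [606.8, -164.4, 106.6]
ee_rot: [0.93, -0.368, 0.001, 0.001]
contact_force: [0.1, -4.8, 6.3]
gripper_width: 0.1
grasp_force: 3.5
```

```bash
python3 wl.py pics/w3.png; python3 st.py
```

```text
label 697 canister 6.101 span [-0.35  0.39] mid 6.117 px 306.0 218.0 r 48.5 z [55. 79.]
tab 140 canister 6.154 span [-0.12  0.11] mid 6.149 px 299.0 247.0 r 46.5 z [106. 108.]
lid 3001 canister 5.879 span [-3.06  3.06] mid 5.881 px 321.0 274.0 r 38.7 z [104. 107.]
F [ 0.1 -4.8  6.3] psi 313.9748998244014
F [[-0.6, -4.4, 7.1], [-0.9, -4.6, 7.4], [-0.2, -4.6, 7.2]] P [ 607.  -164.3  106.6] std [0.04 0.03 0.  ] r 40.2 psi -45.7 yaw -43.3 q6 0.8193503020319975
```

View pics/w3.png

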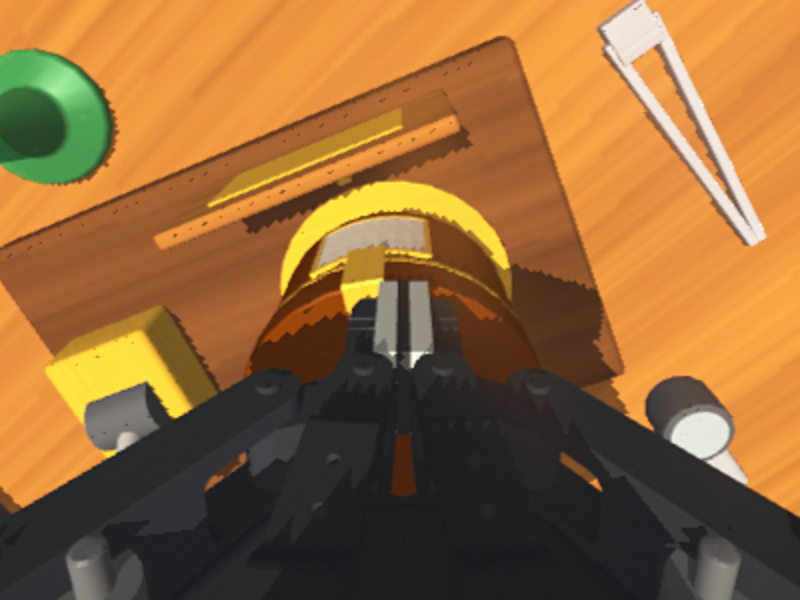

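The label is nearly at the front. The brass pointer shows at crop (345,182) and the flap's top edge runs from (157,242) to (460,122). I'll check the remaining angle from these references in this same view.

```bash
cat >> wl.py <<'E'
# self-consistent refs from the wrist cloud
m=ok&(abs(W[...,2]-82)<4)&(D[...,0]*np.cos(yaw)+D[...,1]*np.sin(yaw)>60)
if m.sum()>50:
    d=W[m][:,:2]; c=d.mean(0); V=np.linalg.svd(d-c,full_matrices=False)[2]; n=V[1]*np.sign(V[1][0])
    fy=np.arctan2(n[1],n[0]); print("flap pts",m.sum(),"yaw",fy.round(3),"dist from axis",(n@(c-ax)).round(1),"mid-y",((c-ax)@[-n[1],n[0]]).round(1))
# axis from circle fit to body side r~46, z 45..100
m=ok&(r>40)&(r<54)&(W[...,2]>50)&(W[...,2]<85)
from scipy.optimize import least_squares
q=W[m][:,:2]; s1=least_squares(lambda x:np.hypot(*(q-x).T)-46,ax,loss="soft_l1").x; print("side pts",m.sum(),"axis fit",s1.round(1))
ml=m&(hs[...,1]<110)&(f.sum(-1)>200); w=W[ml][:,:2]-s1; b=np.arctan2(w[:,1],w[:,0]); print("label about fit axis, yaw -.363:",(np.median(b)+.363).round(3),((np.percentile(b,2)+np.percentile(b,98))/2+.363).round(3), np.ptp(np.percentile(b,[2,98])).round(2))
mk=ok&(W[...,2]>20)&(W[...,2]<45)&(r>54)&(r<70)&(hs[...,1]>90)&(f[...,1]>f[...,0]*.65)
if mk.sum()>3: g=np.median(W[mk][:,:2],0); print("mark",mk.sum(),g.round(1),"ang about fit",(np.arctan2(*(g-s1)[::-1])+.363).round(3),np.hypot(*(g-s1)).round(1))
E
python3 wl.py
```

```text
label 695 canister 6.106 span [-0.35  0.39] mid 6.124 px 306.0 219.0 r 48.5 z [55. 79.]
tab 147 canister 6.16 span [-0.12  0.11] mid 6.155 px 299.0 248.0 r 46.5 z [106. 108.]
lid 2997 canister 5.876 span [-3.06  3.06] mid 5.88 px 321.0 274.0 r 38.7 z [104. 107.]
F [-0.2 -4.6  7.2] psi 314.19635678372447
flap pts 1704 yaw -0.37 dist from axis 76.7 mid-y 0.5
side pts 1812 axis fit [ 582.3 -134.5]
label about fit axis, yaw -.363: -0.245 -0.211 0.77
mark 83 [ 632.8 -138.4] ang about fit 0.285 50.6
```

>>> {"method": "apply_moves", "body": {"delta_rot": [[0,0,-0.333],[0,0,-0.333],[0,0,-0.333],[0,0,-0.333],[0,0,-0.333],[0,0,0]], "xyz": [[-0.002,-0.056,0.002],[-0.002,-0.056,0],[-0.002,-0.056,-0.001],[-0.002,-0.056,-0.001],[-0.002,-0.056,-0.001],[0,0,0]], "hand": [1,1,1,1,1,1]}}

```text
clock: 15.32
position: [611.8, -158.8, 106.7]
ee_rot: [0.958, -0.286, 0.002, 0.001]
contact_force: [0.8, -4.4, 7.0]
gripper_width: -0.1
grasp_force: 3.3
```

```bash
python3 wl.py; python3 st.py
```

```text
label 699 canister 6.281 span [-0.35  0.39] mid 0.016 px 307.0 218.0 r 48.9 z [55. 79.]
tab 126 canister 0.055 span [-0.12  0.1 ] mid 0.046 px 299.0 248.0 r 46.7 z [106. 108.]
lid 2889 canister 6.042 span [-3.06  3.06] mid 6.04 px 322.0 275.0 r 38.5 z [105. 108.]
F [ 0.8 -4.4  7. ] psi 324.66248408481806
flap pts 1760 yaw -0.365 dist from axis 76.8 mid-y 0.8
side pts 1799 axis fit [ 582.4 -134.4]
label about fit axis, yaw -.363: -0.065 -0.029 0.78
mark 70 [ 631.3 -126.2] ang about fit 0.528 49.6
F [[0.8, -4.2, 6.5], [0.6, -4.5, 7.3], [0.7, -3.9, 6.7]] P [ 611.7 -158.8  106.7] std [0.   0.01 0.02] r 40.2 psi -35.4 yaw -33.3 q6 0.9844324110184886
```

>>> {"method": "apply_moves", "body": {"delta_rot": [[0,0,0],[0,0,0],[0,0,0],[0,0,0],[0,0,0],[0,0,0],[0,0,0],[0,0,0],[0,0,0],[0,0,0],[0,0,0],[0,0,0],[0,0,-0.69],[0,0,-0.69],[0,0,-0.7],[0,0,0]], "xyz": [[0,0,-0.1],[0,0,-0.5],[0,0,-0.8],[0,0,-0.8],[-0.678,-0.543,0],[-0.678,-0.543,0],[-0.678,-0.543,0],[-0.678,-0.543,0],[-0.678,-0.543,0],[-0.678,-0.543,0],[-0.678,-0.543,0],[-0.678,-0.543,0],[0,0,0],[0,0,0],[0,0,0],[0,0,0]], "hand": [1,1,1,1,1,1,1,1,1,1,1,1,1,1,1,1]}}

```text
clock: 16.8
position: [555.8, 8.4, 159.1]
ee_rot: [0.984, -0.18, -0.002, 0.0]
contact_force: [0.0, -0.3, 0.0]
gripper_width: -0.3
grasp_force: 0.0
```

```bash
python3 tab.py pics/t3.png; python3 wl.py; python3 st.py
```

```text
F [ 0.  -0.3  0. ] [555.8   8.4 159.1]
px 41 [410.2 162. ] r 41.3 canister 6.252
label 0
tab 441 canister 0.026 span [-0.14  0.14] mid 0.028 px 527.0 46.0 r 43.0 z [107. 109.]
lid 16305 canister 0.292 span [-2.98  2.98] mid 0.292 px 512.0 111.0 r 31.4 z [106. 108.]
F [0.6 0.1 0.2] psi 99.09518029487502
flap pts 853 yaw -0.362 dist from axis 73.8 mid-y 4.2
side pts 1413 axis fit [ 581.7 -134.8]
F [[-0.3, 0.2, -0.5], [0.9, 0.1, -0.2], [0.3, -0.1, -0.2]] P [556.4   8.1 159.6] std [0.16 0.03 0.15] r 145.4 psi 98.9 yaw -20.9 q6 0.9004196182016951
  return _methods._mean(a, axis=axis, dtype=dtype,
  ret = ret.dtype.type(ret / rcount)
Traceback (most recent call last):
  File "wl.py", line 31, in <module>
    ml=m&(hs[...,1]<110)&(f.sum(-1)>200); w=W[ml][:,:2]-s1; b=np.arctan2(w[:,1],w[:,0]); print("label about fit axis, yaw -.363:",(np.median(b)+.363).round(3),((np.percentile(b,2)+np.percentile(b,98))/2+.363).round(3), np.ptp(np.percentile(b,[2,98])).round(2))
                                                                                                                                                                 ~~~~~~~~~~~~~^^^^^
IndexError: index -1 is out of bounds for axis 0 with size 0
```

View pics/t3.png

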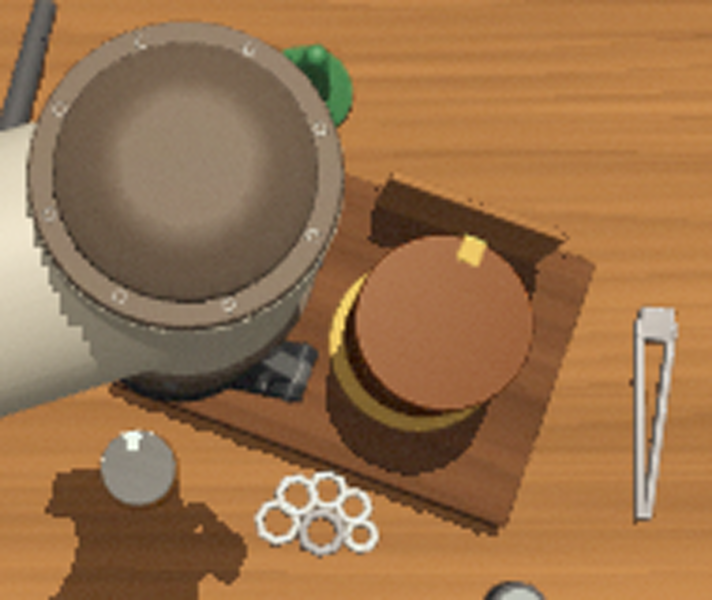

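The canister is free and its tab points at the flap (crop (472,250)). Two cameras put the label within about 0.03 rad of front. Next is the toggle: I'll go down behind the ball.

>>> {"method": "apply_moves", "body": {"delta_rot": [[0,0,0],[0,0,0],[0,0,0],[0,0,0],[0,0,0],[0,0,0],[0,0,0],[0,0,0]], "xyz": [[0.05,0.05,0.6],[0,0,0.6],[0,0,0.6],[0,0,0.5],[0,0,0.5],[0,0,0.3],[0,0,0.15],[0,0,0]], "hand": [1,1,1,1,1,1,1,1]}}

```text
clock: 17.67
position: [557.3, 6.5, 78.2]
ee_rot: [0.984, -0.181, -0.001, 0.0]
contact_force: [1.2, -0.3, 0.4]
gripper_width: -0.4
grasp_force: 0.0
```

```bash
python3 st.py; python3 - <<'E'
from bench import eyes
import cv2
p=eyes.get_image("wrist"); cv2.imwrite("pics/w4.png",p["frame"][:,:,::-1])
E
```

```text
F [[1.2, -0.3, 0.4], [0.1, -0.2, 0.3], [0.6, -0.1, 0.2]] P [557.8   6.6  78.9] std [0.37 0.08 0.53] r 143.6 psi 98.5 yaw -20.8 q6 0.9049908223553089
```

View pics/w4.png

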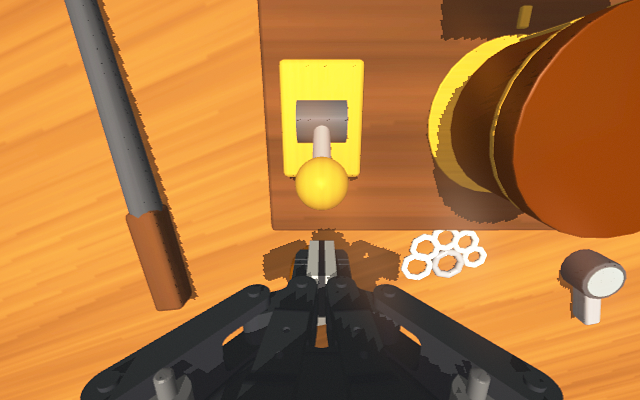

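The finger (col 322) lines up with the ball (col 321, row 184). I'll push it toward the front.

>>> {"method": "apply_moves", "body": {"delta_rot": [[0,0,0],[0,0,0],[0,0,0],[0,0,0],[0,0,0],[0,0,0],[0,0,0],[0,0,0],[0,0,0],[0,0,0],[0,0,0],[0,0,0],[0,0,0],[0,0,0],[0,0,0],[0,0,0],[0,0,0],[0,0,0]], "xyz": [[0.3,0,0],[0.3,0,0],[0.15,0,0],[0.15,0,0],[0.15,0,0],[0.15,0,0],[0.15,0,0],[0.15,0,0],[0.15,0,0],[0.15,0,0],[0.15,0,0],[0.15,0,0],[0.15,0,0],[0.15,0,0],[0.15,0,0],[0.15,0,0],[0.1,0,0],[0,0,0]], "hand": [1,1,1,1,1,1,1,1,1,1,1,1,1,1,1,1,1,1]}}

```text
clock: 19.32
position: [623.7, -18.4, 78.8]
ee_rot: [0.984, -0.181, 0.0, 0.0]
contact_force: [-0.2, -0.6, -0.3]
gripper_width: -0.1
grasp_force: 0.0
```

>>> {"method": "apply_moves", "body": {"delta_rot": [[0,0,0],[0,0,0],[0,0,0],[0,0,0]], "xyz": [[0.06,0,0],[0.06,0,0],[0.06,0,0],[0,0,0]], "hand": [1,1,1,1]}}

```text
clock: 19.65
position: [627.3, -19.9, 78.9]
ee_rot: [0.984, -0.181, -0.0, 0.0]
contact_force: [-0.5, 0.9, -1.0]
gripper_width: 0.0
grasp_force: 0.4
```

```bash
cat > fl.py <<'E'
from bench import eyes,arm
from h import *
import sys
p=eyes.get_image("scene"); X=cloud(p); c=np.array([593.2,-98.1]); ex=np.array([.935,-.355]); ey=np.array([.355,.935])
lx=(X[...,:2]-c)@ex; ly=(X[...,:2]-c)@ey
m=(abs(ly+40)<45)&(lx>5+74-40-3)&(lx<160)&(X[...,2]>15)&(p["range_z"]>0); m&=(lx>60-40+50)
print("flap zone pts lx",np.percentile(lx[m],[2,50,98]).round(),"z",np.percentile(X[m][:,2],[2,50,98]).round())
b=(abs(ly-85)<11)&(X[...,2]>80)&(X[...,2]<112)&(p["range_z"]>0)&(p["frame"][...,0]>p["frame"][...,2]*1.6)
print("ball",b.sum(),lx[b].mean().round(1),X[b][:,2].mean().round(1))
print(np.round(arm.read_state()["contact_force"],1))
if len(sys.argv)>1: cv2.imwrite(sys.argv[1],cv2.resize(p["frame"][130:280,150:350,::-1],(800,600),interpolation=2))
E
python3 fl.py
```

```text
flap zone pts lx [ 71. 107. 138.] z [19. 26. 30.]
ball 179 -493.4 96.3
[-1.5  0.3 -0.7]
```

The flap is already low. I'll keep pushing to the stop.

>>> {"method": "apply_moves", "body": {"delta_rot": [[0,0,0],[0,0,0],[0,0,0],[0,0,0]], "xyz": [[0.06,0,0],[0.06,0,0],[0.04,0,0],[0,0,0]], "hand": [1,1,1,1]}}

```text
clock: 20.03
position: [627.6, -20.2, 78.8]
ee_rot: [0.984, -0.181, -0.004, 0.0]
contact_force: [-9.4, 6.4, 4.2]
gripper_width: 0.3
grasp_force: 5.4
```

The toggle is at its stop, with 11 N and no further travel. I'll back off and check.

>>> {"method": "apply_moves", "body": {"delta_rot": [[0,0,0],[0,0,0],[0,0,0],[0,0,0],[0,0,0],[0,0,0],[0,0,0],[0,0,0],[0,0,0],[0,0,0],[0,0,0],[0,0,0]], "xyz": [[-0.3,0,0],[-0.6,0,0],[-0.7,0,0],[-0.7,0,0],[-0.5,0,-0.3],[0,0,-0.8],[0,0,-0.8],[0,0,-0.8],[0,0,-0.8],[0,0,-0.8],[0,0,0],[0,0,0]], "hand": [1,1,1,1,1,1,1,1,1,1,1,1]}}

```text
clock: 21.03
position: [566.9, 3.8, 188.4]
ee_rot: [0.984, -0.18, 0.002, -0.001]
contact_force: [0.7, -0.6, -1.2]
gripper_width: -0.1
grasp_force: 0.0
```

```bash
python3 fl.py pics/s5.png; python3 tab.py
```

```text
flap zone pts lx [ 72. 106. 138.] z [19. 26. 30.]
ball 174 -524.0 96.7
[0.4 0.5 0.3]
F [0.4 0.5 0.3] [565.9   3.7 187. ]
px 41 [410.2 162. ] r 41.3 canister 6.252
```

View pics/s5.png

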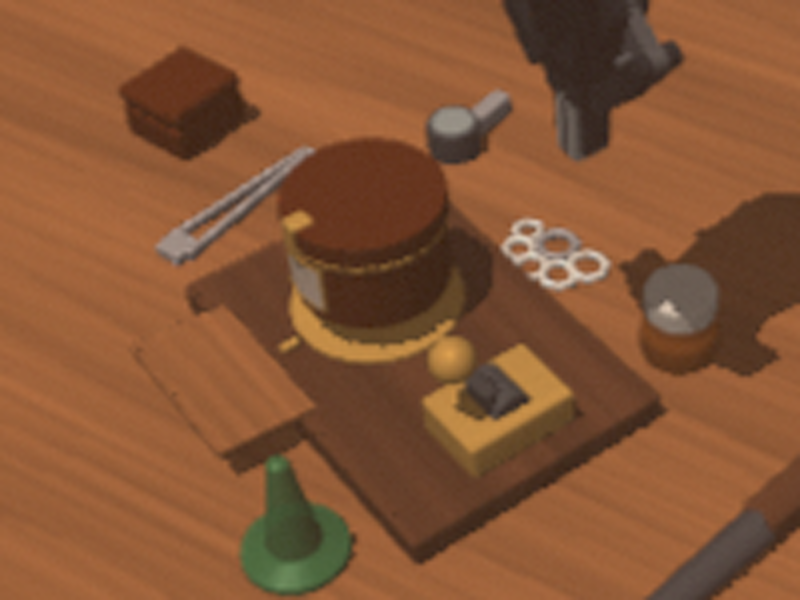

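The flap is flat at (225,385), the toggle is over at (450,358), and the label at (308,280) faces the pointer at (290,345). The arm is clear of everything.

```bash
python3 -c "
from bench import arm
print(arm.job_done())"
```

```text
the job is handed in; nothing more can be done
None
```

The job is handed in at about 21 s of the 51 s allowed; the judge's result was not shown. By camera the label is within about 0.03 rad of front, the toggle is at its stop with the flap right down, the highest force I read at the lid was about 10 N, and I kept clear of the other items on the counter.

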